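# Zero a spring tester's dial and hold a pipette spring at its test length

### The arm

A 6-joint arm with a two-finger parallel gripper is mounted at the origin on the work surface; the furniture and walls round the work are solid. World frame = base frame: x ahead of the robot, y to its left, z up, the work surface at z = 0. Lengths are in mm, angles in rad, forces in N, time in s.
With the tool pointing down it reaches from about 425 to 950 mm from the base axis. Payload 3.5 kg.
Tool frame: the origin (TCP) lies between the finger pads, 19 mm behind the fingertips; this is the grasp point; z points along the fingers, y is the line along which they close (so a half turn about z gives the same grasp; the last joint's range is limited). The gripper opens to 85 mm and grips with 20 to 120 N. Pads are 22 mm wide; open, the fingers measure 114 mm over their backs; the gripper's body (76 mm by 85 mm) begins 54 mm behind the grasp point. The pads swing forward as they close: fully open they stand 13 mm farther back than shut.
Start: joints at [-1.251, 0.286, 1.577, -0, 1.279, -0.15], TCP at [305.598, -601.844, 250.025] pointing down, gripper open.
Joint ranges: [-2.77, 2.77], [-0.9, 2.22], [0.21, 2.48], [-1.53, 4.67], [0.24, 2.81], [-2.84, 2.84]. Speed limits (rad/s): [2.79, 2.79, 3.14, 3.14, 3.14, 3.14].

### API

Orientations are given as a unit quaternion [w, x, y, z].
In Python, from rig import state, read_camera, finish_job gives the robot as it stands.
- The arm moves only by the tool carry_out, never from a script. Its argument "steps" is a list of rows, each a list of 3 entries, a list of its own where there are three numbers: the shift along the tool's x, y, z in m, then the turn, a rotation vector about the tool's x, y, z in degrees, then the opening, from -1 (shut) to 1 (fully open). A call has 1 to 10 rows; each row shifts and turns the commanded pose from where the row before left it, along the tool's axes as they then stand; what a row does not reach is not made up. A row lasts 1/12 s, in which the tool goes at most 41.7 mm and 7.16 degrees, less where a joint would pass 70% of its speed; a pose out of reach is approached as far as the arm can. A call with a gripper value outside its range is refused whole. The fingers move at their own pace and stop on an object; "newtons" is the grip in N (left out, the last holds). Time passes only in rows, so rows that do not move let the fingers close. It gives the time, the measured TCP pose, the force, the opening and the grip force at its end, in the units of the state.
- state(): the state, without advancing time (a new reading comes with each control period).
- read_camera(name): name is "scene" or "top" or "wrist"; returns a dict with "image" (384x512x3 uint8, red, green, blue), "K" (3x3 intrinsics, pixels), "world_to_cam" (4x4, takes a point from world to camera coordinates). Camera axes: x right, y down, z forward; pixel columns grow to the right and rows downward; lengths in mm; the calibration is good to about 2 mm. A picture is of the moment at which its call begins. There is no depth.
- finish_job(): hands the job in; it is judged then, once.
The state is a dict: "time": time; "joint_pos": joint angles; "qvel": joint speeds; "effort": joint torques, N m; "ee_pos": TCP position; "tcp_rot": TCP orientation; "contact_force": force on the tool from outside, world axes, zero at the start; "moment": the same for the moment, N m; "finger_gap": finger opening in mm; "grasp_force": force on a finger pad.
Only numpy, scipy, OpenCV 4.12 (cv2) and the standard library are available. Lean on these libraries where they do the work, as an engineer would, in place of code of your own. Each camera call takes 0.05 s, during which the arm holds its last target. There are 200 camera calls.

### The job

The piston spring from the pipette is seated in the small bench spring tester. With the lever free, turn the dial gauge's bezel until the zero arrow of the scale stands at the resting pointer; then let go of the bezel and press the lever's rubber handle down until the pointer stands between the two limit markers clipped to the bezel, and keep it there so that the load can be read: hold for three seconds, and finish the program still pressing, with the pointer between the markers. Never drive the lever down to its stop, and leave the timer, caliper and hex-key set where they lie.

Things in the scene. Friction and masses are not known exactly. Their poses are not given: they have to be found in the camera images.
- tester: Bench spring tester, fixed: grey base 130 x 155 mm, 21 mm high (65 mm to its own -x and +x, 56 mm to +y, 100 mm to -y), column at the back, lever over the middle, dial gauge facing up at its right, coil spring under the lever; all below 152 mm. Origin on the desk under the lever, 45 mm in front of the pivot axis; own -x points along the lever to its handle, z up. Placed and turned anew each time.
- dial_centre (a point): Centre of the dial on its vertical axis, at the level of the bezel's rim, 148 mm above the desk, 70 mm to the lever's right (own -y of the tester). The bezel is a ring 58 mm across and 12 mm high (136 to 148 mm above the desk): grip it across from above, TCP 6 mm below the rim. Under it the fixed case is 51 mm wide, down to 118 mm; below that a clamp arm (top at 107 mm) and a post (top at 112 mm).
- zero_mark (a point): Zero of the scale: point on the bezel 22 mm from the dial's axis, in the middle of the bold black arrowhead that points outwards; all other marks of the scale are thin strokes.
- pointer_tip (a point): Tip of the black pointer, 22 mm from the dial's axis. It turns clockwise seen from above as the lever goes down: 21.4 rad per rad of the lever (a turn is 10 mm of spring travel; 5.1 rad at the lever's stop), and comes back to the same place when the lever is free.
- pointer_rest (a point): The place over the scale to which the pointer's tip returns whenever the lever is free (22 mm from the axis; nothing to be seen there once the pointer has moved away). A fixed point of the tester.
- limit_middle (a point): Point half-way between the two limit markers, 22 mm from the dial's axis. The markers are small black clips standing on the bezel's rim, each with a tongue over the scale, 0.28 rad (6 mm) either side of this point; they turn with the bezel. They stand 2.4 to 4.2 rad clockwise of the zero.
- handle_grip (a point): Top of the lever's rubber handle at its middle, 170 mm from the pivot axis; 119 mm above the desk while the lever is free, 78 mm when it is down on its stop. The handle is a round black grip, 22 mm thick and 76 mm long, lying along the lever, free all round and below. Press it from above with shut fingers, or pinch it across.
- bezel: The dial's bezel, a knurled ring with the scale; origin on the dial's axis, 12 mm below the rim; own x points to the scale's zero, z up. It turns either way about the vertical with light friction (0.05 N m) and stays where it is left. It starts 0.45 to 1.45 rad clockwise (seen from above) of where its zero meets the resting pointer.
- timer: Bystander: white bench timer, 66 x 68 x 34 mm, lying left of the tester. Origin under its centre.
- caliper: Bystander: digital caliper, 59 x 190 x 14 mm, lying in front of the tester. Origin under its centre, own y along it.
- hex_set: Bystander: folding hex-key set, a dark block 24 x 88 x 25 mm, lying right of the handle. Origin under its centre, own y along it.
- lever: The lever: flat steel bar 12 mm wide, 16 mm high, with the rubber handle at its end. Origin on its level pivot axis, 45 mm behind the tester's origin, 108 mm above the desk; own -x points to the handle. Level when free; turns down by 0.24 rad to its stop. A spring returns it: at the middle of the handle it takes about 2.5 N to start it, 13 N at 0.2 rad.

How it is judged (in metres and radians):
On the way, in this order (a step that is already met when the one before it is completed fails the run):
1. with the lever free, the scale's zero stands at the pointer (within one division) and the bezel is let go (distance between zero_mark and pointer_tip below 0.0028 m and height (world z) of handle_grip above 0.1175 m and contact force between the fingers and bezel below 0.1 N), for 0.3 s.
2. the pressed lever keeps the pointer between the limit markers for two and a half seconds (distance between pointer_tip and limit_middle below 0.0056 m and distance between zero_mark and pointer_rest below 0.0033 m and contact force between the fingers and lever above 2 N), for 2.5 s.
At the end, for the whole second after the job is handed in: Fingers press the handle (over 2 N) so that the pointer's tip is within 5.6 mm of the middle between the limit markers, i.e. between them; the zero is still within 3.3 mm (about one division) of the pointer's resting place; bystanders are within 20 mm of their starts (all of step 2 and height (world z) of handle_grip below 0.105 m and distance of each of timer, caliper, hex_set from where it was at the start of the episode below 0.02 m); the arm keeps its last pose, push and grip.
It fails at once if the lever is driven down to its stop (height (world z) of handle_grip below 0.0803 m).
It fails at once if a bystander is knocked away (distance of any of timer, caliper, hex_set from where it was at the start of the episode above 0.03 m).
It also fails if it takes over 58 s, if anything falls off the work surface, if the arm or the gripper's body presses on something with over 40 N, if the wrist force passes 120 N, or if a joint passes its speed limit or range.

## Working session

There is one attempt and no reset: what is moved stays moved. The work goes in short steps, Python scripts to look and compute and a tool call to move; the robot and the scene stay as the last step left them, time stands still between calls to the robot, and variables do not carry over. Pictures are saved under pics/ and viewed, at most 10 in all, crops included, and the job is handed in when it is done.

Besides the shell and the picture viewer there is one more tool, called after "Request:" by a JSON object that holds its "op" and its "data". carry_out: Moves the arm, as the interface text tells. Its arguments: {"type":"object","properties":{"steps":{"type":"array","items":{"type":"array"}},"newtons":{"type":"number"}},"required":["steps"]}

```bash
mkdir -p pics; ls; python3 - <<'E'
from rig import state, read_camera
import cv2, numpy as np
ims=[]
for n in ("scene","top"):
    r=read_camera(n); np.savez(f"{n}0.npz",**r)
    cv2.imwrite(f"pics/{n}0.png",r["image"][:,:,::-1]); print(n,r["K"].round(1).tolist(),r["world_to_cam"].round(3).tolist())
s=state(); print({k:np.round(v,3).tolist() for k,v in s.items()})
E
```

```text
pics
scene [[384.5, 0.0, 254.5], [0.0, 384.5, 195.8], [0.0, 0.0, 1.0]] [[-0.508, -0.861, 0.02, 217.048], [-0.468, 0.257, -0.845, 340.147], [0.723, -0.439, -0.534, 710.11], [0.0, 0.0, 0.0, 1.0]]
top [[419.2, 0.0, 263.3], [0.0, 419.2, 184.6], [0.0, 0.0, 1.0]] [[0.008, -1.0, 0.007, -37.329], [-0.99, -0.009, -0.141, 503.103], [0.141, -0.006, -0.99, 1082.012], [0.0, 0.0, 0.0, 1.0]]
{'time': 0.1, 'joint_pos': [-1.251, 0.287, 1.578, 0.0, 1.279, -0.15], 'qvel': [-0.001, 0.0, -0.004, -0.002, -0.0, 0.002], 'effort': [0.001, -40.73, -29.37, -0.0, 0.003, 0.0], 'ee_pos': [305.448, -601.324, 248.774], 'tcp_rot': [-0.001, 0.973, 0.233, -0.0], 'contact_force': [0.008, -0.856, -0.644], 'moment': [0.013, -0.036, 0.03], 'grasp_force': 0.0, 'finger_gap': 85.719}
```

View pics/top0.png

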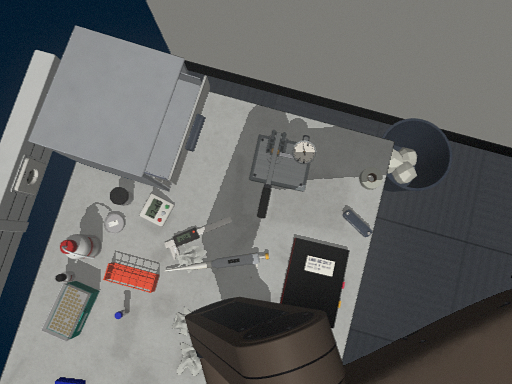

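View pics/scene0.png

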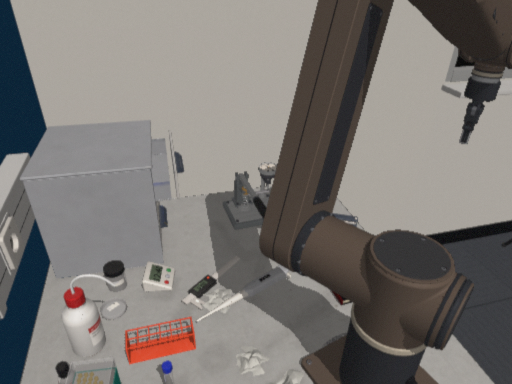

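The top view shows the tester at about (280,160), the dial at (304,150), the black handle at (264,203), the timer at (156,208), the caliper at about (205,233) and the hex set at (357,220). The scene view shows the tester partly hidden by the arm, with the dial at (268,170).

```bash
cat > h.py <<'E'
import numpy as np, cv2
from rig import state, read_camera
from scipy.spatial.transform import Rotation as R
def ray(c,u,v):
    M=c["world_to_cam"]; d=M[:3,:3].T@np.linalg.inv(c["K"])@[u,v,1.]; return -M[:3,:3].T@M[:3,3], d/np.linalg.norm(d)
def onz(c,u,v,z):
    o,d=ray(c,u,v); return o+d*(z-o[2])/d[2]
def proj(c,p):
    q=c["K"]@(c["world_to_cam"]@np.append(p,1))[:3]; return q[:2]/q[2]
def tri(rays):
    A=np.zeros((3,3));b=np.zeros(3)
    for o,d in rays:
        P=np.eye(3)-np.outer(d,d);A+=P;b+=P@o
    p=np.linalg.solve(A,b); return p,[np.linalg.norm((np.eye(3)-np.outer(d,d))@(p-o)) for o,d in rays]
def shot(n,name=None):
    r=read_camera(n)
    if name: np.savez(name+".npz",**r); cv2.imwrite(f"pics/{name}.png",r["image"][:,:,::-1])
    return r
def rot(): return R.from_quat(np.roll(state()["tcp_rot"],-1))
E
python3 - <<'E'
from h import *
c=dict(np.load("top0.npz"))
d=onz(c,304,150,148); h=onz(c,264,203,119); print(d,h,onz(c,357,220,25),onz(c,205,233,10))
# lever direction: solve tester yaw from d,h: h=o+Rz(-125,0), d=o+Rz(0,-70)
v=d-h; a=np.arctan2(v[1],v[0])-np.arctan2(-70,125); print("yaw",a,np.hypot(*v[:2]),np.hypot(125,70))
w=shot("wrist","w0"); M=w["world_to_cam"]; s=state()
Rt=rot().as_matrix(); print("cam in tool",Rt.T@(-M[:3,:3].T@M[:3,3]-s["ee_pos"]), (M[:3,:3]@Rt).round(2).tolist(), w["K"].round(1).tolist())
print(Rt.round(3).tolist())
E
```

```text
[ 573.00919449 -130.55598925  148.        ] [445.90565569 -34.71928424 119.        ] [ 411.78593905 -283.70724523   25.        ] [374.44815107 122.00752499  10.        ]
yaw -0.13557106944022135 159.18537496694404 143.26548781894402
cam in tool [  80.8379931    -0.40743515 -123.66999794] [[-0.0, 1.0, 0.0], [-0.95, -0.0, -0.32], [-0.32, -0.0, 0.95]] [[303.8, 0.0, 252.8], [0.0, 303.8, 186.3], [0.0, 0.0, 1.0]]
[[0.892, 0.453, -0.001], [0.453, -0.892, 0.002], [0.0, -0.002, -1.0]]
```

Request:
{"op": "carry_out", "data": {"steps": [[[0.0226, -0.015, 0], [0, 0, 0], 1], [[0.0226, -0.015, 0], [0, 0, 0], 1], [[0.0226, -0.015, 0], [0, 0, 0], 1], [[0.0226, -0.015, 0], [0, 0, 0], 1], [[0.0226, -0.015, 0], [0, 0, 0], 1], [[0.0226, -0.015, 0], [0, 0, 0], 1], [[0.0226, -0.015, 0], [0, 0, 0], 1], [[0.0226, -0.015, 0], [0, 0, 0], 1], [[0.0226, -0.015, 0], [0, 0, 0], 1], [[0.0226, -0.015, 0], [0, 0, 0], 1]]}}

```text
time: 0.98
ee_pos: [439.5, -364.4, 249.7]
tcp_rot: [-0.0, 0.973, 0.233, -0.0]
contact_force: [0.8, -0.1, 0.1]
finger_gap: 85.5
grasp_force: 0.0
```

Request:
{"op": "carry_out", "data": {"steps": [[[0.0226, -0.015, 0], [0, 0, 0], 1], [[0.0226, -0.015, 0], [0, 0, 0], 1], [[0.0226, -0.015, 0], [0, 0, 0], 1], [[0.0226, -0.015, 0], [0, 0, 0], 1], [[0.0226, -0.015, 0], [0, 0, 0], 1], [[0.0226, -0.015, 0], [0, 0, 0], 1], [[0.0226, -0.015, 0], [0, 0, 0], 1], [[0.0226, -0.015, 0], [0, 0, 0], 1], [[0.0226, -0.015, 0], [0, 0, 0], 1], [[0, 0, 0], [0, 0, 0], 1]]}}

```text
time: 1.82
ee_pos: [560.7, -149.6, 249.7]
tcp_rot: [-0.001, 0.972, 0.235, 0.0]
contact_force: [0.0, 0.6, 0.6]
finger_gap: 85.5
grasp_force: 0.0
```

```bash
python3 - <<'E'
from h import *
w=shot("wrist","w1"); cv2.imwrite("pics/w1b.png",cv2.resize(w["image"][:,:,::-1],(768,576),interpolation=cv2.INTER_CUBIC))
print(state()["ee_pos"],proj(w,[573,-130,148]),proj(w,[446,-35,119]),state()["contact_force"])
E
```

```text
[ 559.95828679 -151.3358699   249.60963358] [238.18430451 167.89295328] [ 87.94955903 232.04032944] [-0.70470021 -1.39695922  0.10869801]
```

View pics/w1b.png

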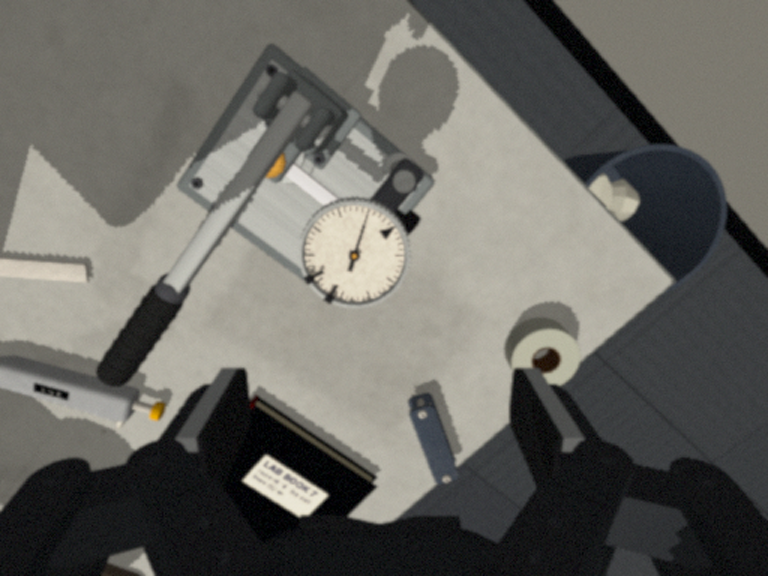

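The wrist view (1.5x) shows the dial hub at (354,256), the zero arrow at (386,232), the pointer tip at (368,208) and the markers at (315,275) and (331,293). The lever runs from (290,110) to the handle at (140,335), and the hex set is at (432,435).

```bash
cat >> h.py <<'E'
def dial(c,guess,z=147):
    "ellipse fit of cream face near the guessed centre -> centre pixel"
    im=c["image"].astype(int); g=proj(c,guess)
    m=((im.min(2)>150)&(im[...,0]-im[...,2]>8)).astype(np.uint8)*255
    px=np.linalg.norm(proj(c,np.add(guess,[29,0,0]))-g)
    k=np.zeros_like(m); cv2.circle(k,tuple(int(v) for v in g),int(px*1.25),255,-1); m&=k
    m=cv2.morphologyEx(m,cv2.MORPH_CLOSE,np.ones((5,5)))
    cs,_=cv2.findContours(m,cv2.RETR_EXTERNAL,cv2.CHAIN_APPROX_NONE); q=max(cs,key=cv2.contourArea)
    return cv2.fitEllipse(cv2.convexHull(q)),m
def unwrap(c,ctr,n=720,rs=np.arange(6,33,.5)):
    "gray dark profile on plane: rows radius, cols world angle"
    a=np.arange(n)*2*np.pi/n; g=cv2.cvtColor(c["image"],cv2.COLOR_RGB2GRAY)
    uv=np.array([[proj(c,[ctr[0]+r*np.cos(t),ctr[1]+r*np.sin(t),ctr[2]]) for t in a] for r in rs]).astype(np.float32)
    return a,rs,cv2.remap(g,uv[...,0],uv[...,1],cv2.INTER_LINEAR)
E
python3 - <<'E'
from h import *
w=dict(np.load("w1.npz")); 
e,m=dial(w,[573,-130,148]); print(e)
im=w["image"].astype(int); o=np.argwhere((im[...,0]-im[...,2]>70)); g=np.array(e[0])[::-1]
o=o[np.linalg.norm(o-g,axis=1)<8]; print("hub",o.mean(0)[::-1],len(o))
print(onz(w,*e[0],148)); 
t=dict(np.load("top0.npz"))
et,_=dial(t,[573,-130,148]); print("top",et, onz(t,*et[0],148)); print(tri([ray(w,*e[0]),ray(t,*et[0])]))
h=cv2.cvtColor(w["image"],cv2.COLOR_RGB2GRAY); mk=((h<75)*255).astype(np.uint8); mk[:, 130:]=0; mk[:185]=0; mk[260:]=0; mk[:,:60]=0
n,l,st,cc=cv2.connectedComponentsWithStats(mk); 
for i in range(1,n):
  if st[i,4]>100: print("handle?",st[i],cc[i],onz(w,*cc[i],115))
hh=onz(w,93,221,113); print(hh)
E
```

```text
((238.02996826171875, 166.95465087890625), (92.96891021728516, 93.80142974853516), 101.60526275634766)
hub [235.63636364 170.45454545] 11
[ 573.6131552  -129.56552594  148.        ]
top ((304.535888671875, 149.1177978515625), (14.226741790771484, 19.279146194458008), 106.11097717285156) [ 575.21085261 -131.87041857  148.        ]
(array([ 574.44018808, -130.39594245,  151.53649323]), [np.float64(1.0951076192431581), np.float64(1.0951076192431775)])
handle? [  64  185   62   74 1785] [ 92.72268908 223.48011204] [453.75310603 -35.06871915 115.        ]
[454.97410846 -33.91304703 113.        ]
```

Request:
{"op": "carry_out", "data": {"steps": [[[0.0095, -0.0075, 0.01], [0, 0, 0], 1], [[0.0095, -0.0075, 0.01], [0, 0, 0], 1], [[0, 0, 0.01], [0, 0, 6.5], 1], [[0, 0, 0.01], [0, 0, 6.5], 1], [[0, 0, 0.01], [0, 0, 6.5], 1], [[0, 0, 0], [0, 0, 6.5], 1], [[0, 0, 0], [0, 0, 6.5], 1], [[0, 0, 0], [0, 0, 6.5], 1], [[0, 0, 0], [0, 0, 6.5], 1], [[0, 0, 0], [0, 0, 0], 1]]}}

```text
time: 2.7
ee_pos: [568.9, -131.3, 198.4]
tcp_rot: [-0.0, 0.987, -0.163, -0.001]
contact_force: [-0.2, 0.8, 0.4]
finger_gap: 85.6
grasp_force: 0.0
```

```bash
python3 - <<'E'
from h import *
w=shot("wrist","w2"); s=state(); print(s["ee_pos"],rot().as_matrix().round(3).tolist(),s["joint_pos"])
w1=dict(np.load("w1.npz"))
def hub(c,g):
    im=c["image"].astype(int); o=np.argwhere(im[...,0]-im[...,2]>60); p=proj(c,g)[::-1]
    o=o[np.linalg.norm(o-p,axis=1)<12]; return o.mean(0)[::-1],len(o)
a,b=hub(w1,[570.5,-129.2,148]),hub(w,[570.5,-129.2,148]); print(a,b)
p,r=tri([ray(w1,*a[0]),ray(w,*b[0])]); print(p,r,onz(w,*b[0],148),onz(w1,*a[0],148))
x,y=[int(v) for v in b[0]]; cv2.imwrite("pics/w2c.png",cv2.resize(w["image"][max(0,y-80):y+80,max(0,x-100):x+100,::-1],None,fx=4,fy=3.75,interpolation=cv2.INTER_CUBIC)[:600,:800])
E
```

```text
[ 569.02579752 -131.22897889  198.59801052] [[0.948, -0.317, -0.002], [-0.317, -0.948, 0.001], [-0.002, -0.0, -1.0]] [-4.00360042e-01  1.36305700e-01  1.85010340e+00  1.24467730e-04
  1.15721204e+00  1.49323637e+00]
(array([235.61538462, 170.38461538]), 13) (array([248.22222222, 218.5       ]), 18)
[ 570.0373352  -129.20043247  147.05685465] [np.float64(0.02477588673384221), np.float64(0.02477588673376744)] [ 570.42214868 -129.36798038  148.        ] [ 570.31872019 -129.11787299  148.        ]
```

View pics/w2c.png

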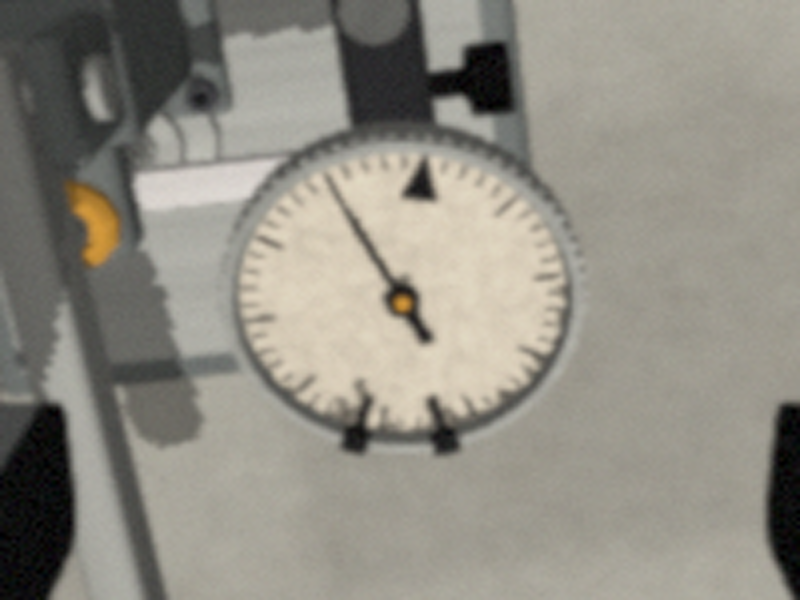

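The crop shows the hub at (402,302), the pointer tip at (328,177), the arrow's middle at (420,182) and the marker tongues' tips at (370,402) and (435,400). The finger line lies left to right, clear of the markers.

```bash
cat >> h.py <<'E'
def hub(c,g):
    im=c["image"].astype(int); o=np.argwhere(im[...,0]-im[...,2]>60); p=proj(c,g)[::-1]
    o=o[np.linalg.norm(o-p,axis=1)<12]; return o.mean(0)[::-1]
def angles(c,C=(570.2,-129.2,147)):
    a,r,U=unwrap(c,onz(c,*hub(c,C),147)); dark=np.clip(140-U.astype(float),0,None)
    def peak(lo,hi):
        p=dark[(r>=lo)&(r<=hi)].mean(0); k=np.argsort(p)[::-1][:1][0]; i=(np.arange(k-20,k+21))%720
        w=np.clip(p[i]-p[k]*.35,0,None); return a[k]+(np.arange(-20,21)*w).sum()/w.sum()*np.pi/360,p
    pt,_=peak(10,15.5); d=dark.copy(); far=np.abs((a-pt+np.pi)%(2*np.pi)-np.pi)<.1
    z,p=peak(18.5,22)
    return pt,z,a,r,U
E
python3 - <<'E'
from h import *
w=dict(np.load("w2.npz")); b=hub(w,[570.2,-129.2,147]); x0,y0=int(b[0])-100,int(b[1])-80
C=onz(w,*b,147)
for n,u,v in [("hub",402,302),("tip",328,177),("zero",420,182),("m1",370,402),("m2",435,400),("M1",355,440),("M2",446,440)]:
    p=onz(w,x0+u/4-.4,y0+v/3.75-.4,147)-C; print(n,np.hypot(*p[:2]).round(1),np.arctan2(p[1],p[0]).round(3))
pt,z,*_=angles(w); print(pt,z,pt-z)
w=dict(np.load("w1.npz")); pt,z,*_=angles(w); print(pt,z,pt-z)
E
```

```text
hub 0.3 -0.037
tip 25.1 0.136
zero 21.7 -0.455
m1 19.5 2.535
m2 19.1 3.09
M1 27.5 2.52
M2 27.2 3.076
0.14171583438799645 5.8199485581177735 -5.678232723729777
0.15158255817942587 5.827560635955994 -5.675978077776568
```

Request:
{"op": "carry_out", "data": {"steps": [[[0.0005, -0.0023, 0.01], [0, 0, 0], 1], [[0, 0, 0.012], [0, 0, 0], 1], [[0, 0, 0.012], [0, 0, 0], 1], [[0, 0, 0.012], [0, 0, 0], 1], [[0, 0, 0.01], [0, 0, 0], 1], [[0, 0, 0], [0, 0, 0], 1], [[0, 0, 0], [0, 0, 0], 1]], "newtons": 25}}

```text
time: 3.33
ee_pos: [570.2, -129.1, 142.6]
tcp_rot: [-0.0, 0.987, -0.161, -0.001]
contact_force: [0.9, -0.6, -0.2]
finger_gap: 85.4
grasp_force: 0.0
```

Request:
{"op": "carry_out", "data": {"steps": [[[0, 0, 0], [0, 0, 0], -1], [[0, 0, 0], [0, 0, 0], -1], [[0, 0, 0], [0, 0, 0], -1], [[0, 0, 0], [0, 0, 0], -1], [[0, 0, 0], [0, 0, 0], -1], [[0, 0, 0], [0, 0, 0], -1]]}}

```text
time: 3.83
ee_pos: [571.6, -129.1, 145.4]
tcp_rot: [-0.0, 0.987, -0.162, 0.001]
contact_force: [0.5, 2.7, 5.1]
finger_gap: 56.8
grasp_force: 27.6
```

Request:
{"op": "carry_out", "data": {"steps": [[[0, 0, 0], [0, 0, -4.9], -1], [[0, 0, 0], [0, 0, -4.9], -1], [[0, 0, 0], [0, 0, -4.9], -1], [[0, 0, 0], [0, 0, -4.9], -1], [[0, 0, 0], [0, 0, -4.9], -1], [[0, 0, 0], [0, 0, -4.9], -1], [[0, 0, 0], [0, 0, -4.9], -1], [[0, 0, 0], [0, 0, 0], -1], [[0, 0, 0], [0, 0, 0], -1]]}}

```text
time: 4.58
ee_pos: [571.6, -129.1, 145.4]
tcp_rot: [-0.0, 0.991, 0.137, 0.001]
contact_force: [0.2, 2.7, 5.4]
finger_gap: 56.7
grasp_force: 27.7
```

```bash
python3 - <<'E'
from h import *
w=shot("wrist","w3"); s=state(); print(s["ee_pos"],rot().as_matrix().round(3)[:,0],s["contact_force"],s["finger_gap"])
print(proj(w,[570.2,-129.2,147]),hub(w,[570.2,-129.2,147]),angles(w)[:2])
cv2.imwrite("pics/w3b.png",cv2.resize(w["image"][120:,100:400,::-1],None,fx=2.2,fy=2.2,interpolation=cv2.INTER_CUBIC))
E
```

```text
[ 571.60828896 -129.06080132  145.37863076] [0.963 0.271 0.002] [0.15247965 2.71761186 5.57099448] 56.70651528678493
[252.5833565  269.39309861] [252.90909091 270.3030303 ] (np.float64(0.17162869850021226), np.float64(3.6791115764163806))
```

View pics/w3b.png

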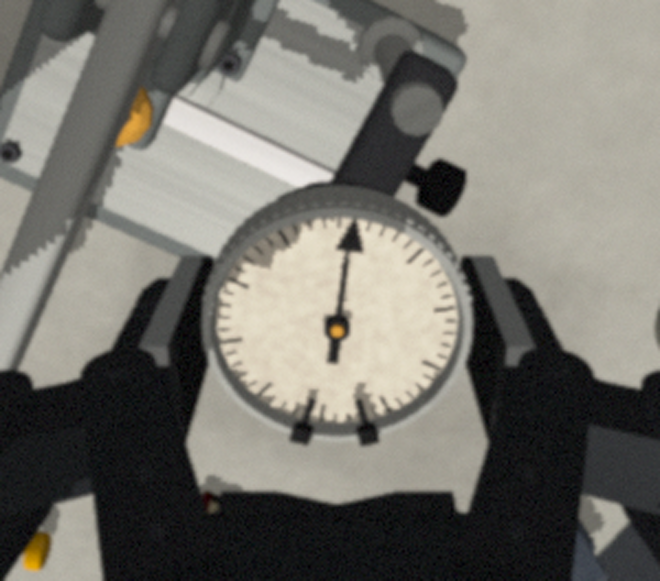

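The arrow at (350,238) now lies along the pointer, which runs from the hub at (337,328) through it. The markers are at (303,430) and (367,430). Next I'll open the fingers, rise and check the zero again.

Request:
{"op": "carry_out", "data": {"steps": [[[0, 0, 0], [0, 0, 0], 1], [[0, 0, 0], [0, 0, 0], 1], [[0, 0, 0], [0, 0, 0], 1], [[0, 0, 0], [0, 0, 0], 1], [[0, 0, 0], [0, 0, 0], 1], [[0, 0, 0], [0, 0, 0], 1], [[0, 0, -0.02], [0, 0, 0], 1], [[0, 0, -0.03], [0, 0, 0], 1], [[0, 0, 0], [0, 0, 0], 1], [[0, 0, 0], [0, 0, 0], 1]]}}

```text
time: 5.47
ee_pos: [572.2, -129.9, 196.5]
tcp_rot: [0.001, 0.991, 0.137, 0.002]
contact_force: [-0.1, -0.6, 0.2]
finger_gap: 85.6
grasp_force: 0.0
```

```bash
python3 - <<'E'
from h import *
w=shot("wrist","w4"); s=state(); print(s["ee_pos"],s["contact_force"],s["finger_gap"])
a=angles(w)
U=a[4]; r=a[1]; 
for lo,hi in [(9,15),(17,19),(19,21),(21,23)]:
    p=np.clip(150-U[(r>=lo)&(r<=hi)].astype(float),0,None).mean(0); i=np.arange(-60,61)+17
    v=p[i%720]; v=np.clip(v-.3*v.max(),0,None); print(lo,hi,(i*v).sum()/v.sum()*np.pi/360,v.max(), (v>0).sum())
p=np.clip(140-U[(r>=18.5)&(r<=19.6)].astype(float),0,None).mean(0)
q=np.clip(140-U[(r>=26)&(r<=28)].astype(float),0,None).mean(0)
print([(i,int(p[i]),int(q[i])) for i in range(350,480,3) if p[i]>20 or q[i]>20])
b=hub(w,[570.2,-129.2,147]);x,y=[int(v) for v in b]; print(b,onz(w,*b,147)); cv2.imwrite("pics/w4c.png",cv2.resize(w["image"][y-70:y+70,x-70:x+70,::-1],(560,560),interpolation=cv2.INTER_CUBIC))
E
```

```text
[ 571.10873796 -129.54416051  194.60019102] [-0.21385645  0.47238655 -0.41840167] 85.78133344466713<stdin>:6: RuntimeWarning: Mean of empty slice.
  ret = um.true_divide(
Traceback (most recent call last):
IndexError: index 677 is out of bounds for axis 0 with size 54
```

```bash
python3 - <<'E'
from h import *
w=dict(np.load("w4.npz")); a=angles(w); U=a[4]; r=a[3]
for lo,hi in [(9,15),(17,19),(19,21),(21,23)]:
    p=np.clip(150-U[(r>=lo)&(r<=hi)].astype(float),0,None).mean(0); i=np.arange(-60,61)+17
    v=p[i%720]; v=np.clip(v-.3*v.max(),0,None); print(lo,hi,(i*v).sum()/v.sum()*np.pi/360,v.max(), (v>0).sum())
p=np.clip(140-U[(r>=18.5)&(r<=19.6)].astype(float),0,None).mean(0)
q=np.clip(140-U[(r>=26)&(r<=28)].astype(float),0,None).mean(0)
print([(i,int(p[i]),int(q[i])) for i in range(330,480,3) if p[i]>20 or q[i]>20])
b=hub(w,[570.2,-129.2,147]);x,y=[int(v) for v in b]; print(b,onz(w,*b,147)); cv2.imwrite("pics/w4c.png",cv2.resize(w["image"][y-70:y+70,x-70:x+70,::-1],(560,560),interpolation=cv2.INTER_CUBIC))
# handle from w2/w1 views: dark pixels left of the dial
w=dict(np.load("w1.npz")); g=cv2.cvtColor(w["image"],cv2.COLOR_RGB2GRAY); m=((g<62)*255).astype(np.uint8); m[:,130:]=0;m[:185]=0;m[260:]=0;m[:,:60]=0
c=max(cv2.findContours(m,0,1)[0],key=cv2.contourArea); (cx,cy),sz,an=cv2.minAreaRect(c); bx=cv2.boxPoints(((cx,cy),sz,an)); print(cx,cy,sz,an)
print([onz(w,*q,108).round(1).tolist() for q in bx], onz(w,cx,cy,119),onz(w,cx,cy,108))
E
```

```text
9 15 0.1645197533147112 32.41538461538462 11
17 19 0.1603566849327117 31.92 12
19 21 0.13799702365144817 76.30000000000001 24
21 23 0.13618942507358753 82.32 16
[(330, 0, 20), (333, 0, 22), (336, 0, 22), (339, 0, 21), (342, 0, 20), (345, 0, 29), (348, 0, 61), (351, 0, 94), (354, 36, 107), (357, 56, 109), (360, 31, 110), (363, 0, 103), (366, 0, 80), (369, 0, 41), (372, 0, 23), (375, 0, 20), (378, 0, 20), (381, 0, 21), (384, 0, 22), (387, 0, 21), (390, 0, 20), (393, 0, 20), (396, 0, 21), (399, 0, 21), (402, 0, 20), (405, 0, 21), (408, 0, 29), (411, 0, 60), (414, 0, 92), (417, 18, 107), (420, 52, 108), (423, 64, 109), (426, 46, 108), (429, 26, 79), (432, 8, 39), (435, 0, 22), (438, 0, 20), (441, 0, 23), (444, 0, 21), (447, 0, 21), (450, 0, 21), (453, 0, 20), (456, 0, 21), (459, 0, 21), (462, 0, 22), (465, 0, 22), (468, 0, 22), (471, 0, 21)]
[250.9 223.3] [ 569.98111238 -129.34250006  147.        ]
94.06623840332031 221.15476989746094 (23.270877838134766, 84.8387680053711) 34.82448959350586
[[406.9, -13.0, 108.0], [498.3, -32.5, 108.0], [494.0, -52.5, 108.0], [400.8, -34.3, 108.0]] [459.35743462 -36.64713326 119.        ] [451.88020262 -33.3643073  108.        ]
```

View pics/w4c.png

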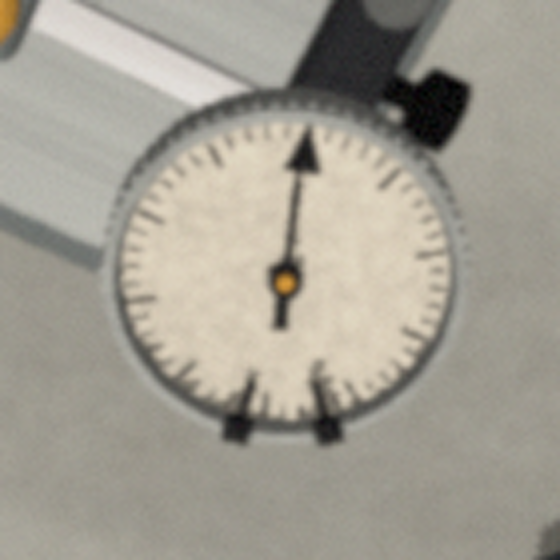

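The zero arrow sits under the pointer: both are at about 0.14–0.16 rad, so the offset is about 0.6 mm. The middle of the markers is 3.04 rad clockwise of the rest position, which means a lever angle of about 0.142 rad. Next I'll move towards the handle and measure it.

Request:
{"op": "carry_out", "data": {"steps": [[[0, 0, -0.018], [0, 0, 0], -1], [[0, 0, -0.018], [0, 0, 0], -1], [[-0.016, -0.014, 0], [0, 0, 0], -1], [[-0.016, -0.014, 0], [0, 0, 0], -1], [[-0.016, -0.014, 0], [0, 0, 0], -1], [[-0.016, -0.014, 0], [0, 0, 0], -1], [[-0.016, -0.014, 0], [0, 0, 0], -1], [[0, 0, 0], [0, 0, 0], -1], [[0, 0, 0], [0, 0, 0], -1]]}}

```text
time: 6.27
ee_pos: [473.8, -83.1, 228.6]
tcp_rot: [-0.0, 0.991, 0.137, -0.001]
contact_force: [1.0, -0.4, 0.9]
finger_gap: 0.1
grasp_force: 0.0
```

```bash
python3 - <<'E'
from h import *
w=shot("wrist","w5"); s=state(); print(s["ee_pos"],s["contact_force"],s["finger_gap"],rot().as_matrix()[:,:2].T.round(3).tolist())
print(proj(w,[461.5,-36,119]),proj(dict(np.load("w1.npz")),[461.5,-36,119]))
cv2.imwrite("pics/w5.png",np.vstack([w["image"][:,:400,::-1],np.load("w1.npz")["image"][170:300,:400,::-1]]))
E
```

```text
[474.59332226 -83.54573516 229.14780576] [0.19566465 0.20344928 0.06990975] -0.09351571671274912 [[0.963, 0.271, -0.001], [0.271, -0.963, -0.0]]
[193.23426678 187.46932712] [ 94.1043911  218.96855982]
```

View pics/w5.png

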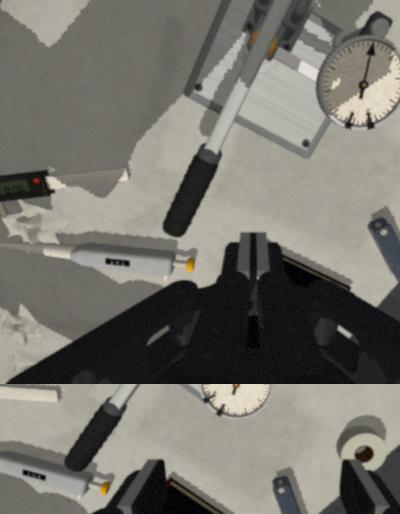

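In the picture, the handle runs from its ferrule at about (207,150) to its tip at (173,232). In the lower strip from the first wrist view it runs from (115,188) to (75,254) in that view's own pixels. The dial's zero still stands at the pointer.

```bash
python3 - <<'E'
from h import *
def ends(f,x0,x1,y0,y1):
    w=dict(np.load(f)); g=cv2.cvtColor(w["image"],cv2.COLOR_RGB2GRAY); m=np.zeros_like(g); m[y0:y1,x0:x1]=(g[y0:y1,x0:x1]<55)*255
    m=cv2.morphologyEx(m,cv2.MORPH_OPEN,np.ones((3,3),np.uint8))
    c=max(cv2.findContours(m,0,1)[0],key=cv2.contourArea); (cx,cy),sz,an=cv2.minAreaRect(c); b=cv2.boxPoints(((cx,cy),sz,an))
    b=b[np.argsort(b[:,1])]; print(f,(cx,cy),sz); return w,(b[0]+b[1])/2,(b[2]+b[3])/2
A=ends("w1.npz",60,130,175,262); B=ends("w5.npz",150,225,140,245)
P=[]
for k in (1,2):
    p,r=tri([ray(A[0],*A[k]),ray(B[0],*B[k])]); P.append(p); print(A[k],B[k],p.round(1),r[0].round(2))
d=P[0]-P[1]; print("len",np.linalg.norm(d),"yaw",np.arctan2(d[1],d[0]),"mid",(P[0]+P[1])/2)
E
```

```text
w1.npz (91.17985534667969, 225.73623657226562) (23.284587860107422, 73.34644317626953)
w5.npz (188.94598388671875, 196.3856201171875) (25.493431091308594, 83.3476333618164)
[111.83923 195.43582] [206.4953 158.5871] [484.9 -40.  108. ] 0.01
[ 70.52048 256.03665] [171.39667 234.18414] [415.1 -27.7 120.1] 0.77
len 71.87069649208298 yaw -0.17559527739269226 mid [449.98563896 -33.83938725 114.06225386]
```

Request:
{"op": "carry_out", "data": {"steps": [[[-0.001, -0.017, 0], [0, 0, 0], -1], [[-0.001, -0.017, 0], [0, 0, 0], -1], [[-0.001, -0.0165, 0], [0, 0, 0], -1], [[0, 0, 0.02], [0, 0, 0], -1], [[0, 0, 0.02], [0, 0, 0], -1], [[0, 0, 0.02], [0, 0, 0], -1], [[0, 0, 0.017], [0, 0, 0], -1], [[0, 0, 0], [0, 0, 0], -1], [[0, 0, 0], [0, 0, 0], -1]]}}

```text
time: 7.07
ee_pos: [458.2, -35.9, 152.0]
tcp_rot: [-0.001, 0.991, 0.137, -0.001]
contact_force: [0.1, 0.3, -0.3]
finger_gap: -0.4
grasp_force: 0.0
```

Request:
{"op": "carry_out", "data": {"steps": [[[0, 0, 0.004], [0, 0, 0], -1], [[0, 0, 0.004], [0, 0, 0], -1], [[0, 0, 0.004], [0, 0, 0], -1], [[0, 0, 0.004], [0, 0, 0], -1], [[0, 0, 0], [0, 0, 0], -1], [[0, 0, 0], [0, 0, 0], -1]]}}

```text
time: 7.57
ee_pos: [458.6, -36.0, 137.5]
tcp_rot: [0.0, 0.991, 0.137, 0.0]
contact_force: [0.3, 0.0, 1.1]
finger_gap: -0.0
grasp_force: 0.9
```

Request:
{"op": "carry_out", "data": {"steps": [[[0, 0, 0.003], [0, 0, 0], -1], [[0, 0, 0.003], [0, 0, 0], -1], [[0, 0, 0.003], [0, 0, 0], -1], [[0, 0, 0.003], [0, 0, 0], -1], [[0, 0, 0], [0, 0, 0], -1], [[0, 0, 0], [0, 0, 0], -1]]}}

```text
time: 8.07
ee_pos: [458.5, -35.9, 125.4]
tcp_rot: [0.0, 0.991, 0.137, 0.0]
contact_force: [-1.9, 0.7, 6.0]
finger_gap: -0.3
grasp_force: 3.1
```

```bash
python3 - <<'E'
from h import *
w=shot("top","t1"); s=state(); print(s["ee_pos"],s["contact_force"],rot().as_matrix()[:,:2].T.round(3).tolist())
b=proj(w,[570.1,-129.3,147]); print(b); x,y=[int(v) for v in b]
f=lambda n:cv2.resize(np.load(n)["image"][y-20:y+20,x-20:x+20,::-1],(400,400),interpolation=cv2.INTER_CUBIC)
cv2.imwrite("pics/t1c.png",np.hstack([f("top0.npz"),f("t1.npz")]))
E
```

```text
[458.47541944 -35.94115552 125.45771457] [-1.67906723  0.01948875  6.16747114] [[0.963, 0.271, 0.0], [0.271, -0.963, 0.0]]
[303.44736325 151.25901469]
```

View pics/t1c.png

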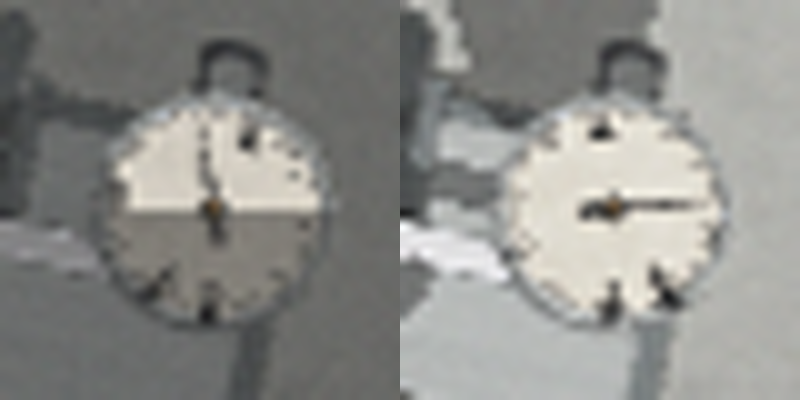

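Left is the start, right is now. The pressed pointer lies horizontal, to the right of the hub at (612,208), and the arrow is still at the top at (600,130). The markers are at (612,305) and (665,292), so about 1.3 rad more is needed, roughly 10 mm of travel.

Request:
{"op": "carry_out", "data": {"steps": [[[0, 0, 0.002], [0, 0, 0], -1], [[0, 0, 0.002], [0, 0, 0], -1], [[0, 0, 0.002], [0, 0, 0], -1], [[0, 0, 0.002], [0, 0, 0], -1], [[0, 0, 0.002], [0, 0, 0], -1], [[0, 0, 0], [0, 0, 0], -1], [[0, 0, 0], [0, 0, 0], -1], [[0, 0, 0], [0, 0, 0], -1]]}}

```text
time: 8.78
ee_pos: [458.8, -36.0, 116.2]
tcp_rot: [0.0, 0.991, 0.137, 0.0]
contact_force: [-3.1, -0.1, 9.3]
finger_gap: 0.4
grasp_force: 4.8
```

```bash
python3 - <<'E'
from h import *
w=shot("top","t2"); s=state(); print(s["ee_pos"],s["contact_force"])
for n in ("t1","t2"):
    c=dict(np.load(n+".npz")); C=onz(c,*hub(c,[570.1,-129.3,147]),147); a,r,U=unwrap(c,C)
    for lo,hi in [(9,15),(24,28)]:
        p=np.clip(170-U[(r>=lo)&(r<=hi)].astype(float),0,None).mean(0); p=cv2.GaussianBlur(p[None],(31,1),0)[0]
        k=[i for i in range(720) if p[i]==max(p[(i+np.arange(-15,16))%720]) and p[i]>.4*p.max()]; print(n,lo,[(i/2,int(p[i])) for i in k])
b=proj(w,[570.1,-129.3,147]); x,y=[int(v) for v in b]
cv2.imwrite("pics/t2c.png",cv2.resize(w["image"][y-20:y+20,x-20:x+20,::-1],(400,400),interpolation=cv2.INTER_CUBIC))
E
```

```text
[458.8246777  -36.02777215 116.21634783] [-2.39639781 -0.19907814  9.24256971]
t1 9 [(0.0, 170), (0.5, 170), (1.0, 170), (1.5, 170), (2.0, 170), (2.5, 170), (3.0, 170), (3.5, 170), (4.0, 170), (4.5, 170), (5.0, 170), (5.5, 170), (6.0, 170), (6.5, 170), (7.0, 170), (7.5, 170), (8.0, 170), (8.5, 170), (9.0, 170), (9.5, 170), (10.0, 170), (10.5, 170), (11.0, 170), (11.5, 170), (12.0, 170), (12.5, 170), (13.0, 170), (13.5, 170), (14.0, 170), (14.5, 170), (15.0, 170), (15.5, 170), (16.0, 170), (16.5, 170), (17.0, 170), (17.5, 170), (18.0, 170), (18.5, 170), (19.0, 170), (19.5, 170), (20.0, 170), (20.5, 170), (21.0, 170), (21.5, 170), (22.0, 170), (22.5, 170), (23.0, 170), (23.5, 170), (24.0, 170), (24.5, 170), (25.0, 170), (25.5, 170), (26.0, 170), (26.5, 170), (27.0, 170), (27.5, 170), (28.0, 170), (28.5, 170), (29.0, 170), (29.5, 170), (30.0, 170), (30.5, 170), (31.0, 170), (31.5, 170), (32.0, 170), (32.5, 170), (33.0, 170), (33.5, 170), (34.0, 170), (34.5, 170), (35.0, 170), (35.5, 170), (36.0, 170), (36.5, 170), (37.0, 170), (37.5, 170), (38.0, 170), (38.5, 170), (39.0, 170), (39.5, 1
[... 28042 characters left out ...]
9.5, 170), (340.0, 170), (340.5, 170), (341.0, 170), (341.5, 170), (342.0, 170), (342.5, 170), (343.0, 170), (343.5, 170), (344.0, 170), (344.5, 170), (345.0, 170), (345.5, 170), (346.0, 170), (346.5, 170), (347.0, 170), (347.5, 170), (348.0, 170), (348.5, 170), (349.0, 170), (349.5, 170), (350.0, 170), (350.5, 170), (351.0, 170), (351.5, 170), (352.0, 170), (352.5, 170), (353.0, 170), (353.5, 170), (354.0, 170), (354.5, 170), (355.0, 170), (355.5, 170), (356.0, 170), (356.5, 170), (357.0, 170), (357.5, 170), (358.0, 170), (358.5, 170), (359.0, 170), (359.5, 170)]h.py:36: RuntimeWarning: Mean of empty slice.
  o=o[np.linalg.norm(o-p,axis=1)<12]; return o.mean(0)[::-1]
  ret = um.true_divide(
```

View pics/t2c.png

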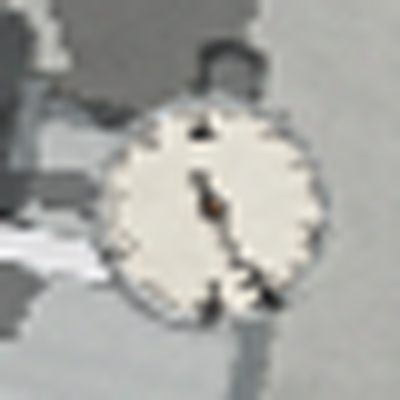

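The crop shows the pointer from its tail at (198,178) through the hub at (212,205) to about (245,275), just short of mid-way. The markers are at (210,305) and (267,295), so about 12° more is needed, roughly 1.7 mm. The large printout came from my hub mask failing in this coarse view, so I'll use the known centre.

Request:
{"op": "carry_out", "data": {"steps": [[[0, 0, 0.001], [0, 0, 0], -1], [[0, 0, 0.001], [0, 0, 0], -1], [[0, 0, 0], [0, 0, 0], -1], [[0, 0, 0], [0, 0, 0], -1]]}}

```text
time: 9.17
ee_pos: [458.9, -36.1, 114.4]
tcp_rot: [0.0, 0.991, 0.137, 0.0]
contact_force: [-2.9, 0.3, 9.7]
finger_gap: -0.1
grasp_force: 5.2
```

```bash
python3 - <<'E'
from h import *
ims=[shot("top","t3")]+[shot("top") for _ in range(3)]; w=ims[0]; s=state(); print(s["ee_pos"],s["contact_force"])
def an(c,n):
    C=onz(c,303.9,151.2,147); a,r,U=unwrap(c,C); i=np.arange(300,660)  # 150..330 deg
    for lo,hi in [(8,14),(24,27.5)]:
        p=np.clip(170-U[(r>=lo)&(r<=hi)].astype(float),0,None).mean(0); p=cv2.GaussianBlur(p[None],(15,1),0)[0]
        k=[j for j in i if p[j]>=p[(j+np.arange(-16,17))%720].max() and p[j]>10]; print(n,lo,[(j/2,int(p[j])) for j in k][:8])
an(dict(np.load("t1.npz")),"t1"); an(dict(np.load("t2.npz")),"t2")
w=dict(w); w["image"]=np.mean([i["image"] for i in ims],axis=0).astype(np.uint8); an(w,"t3")
cv2.imwrite("pics/t3c.png",cv2.resize(w["image"][131:171,283:323,::-1],(400,400),interpolation=cv2.INTER_CUBIC))
E
```

```text
[458.93964683 -36.0674708  114.39875907] [-4.10212093  0.54984003 10.262407  ]
t1 8 [(np.float64(273.0), 52)]
t1 24 [(np.float64(179.0), 90), (np.float64(210.5), 103), (np.float64(254.0), 33), (np.float64(282.0), 14), (np.float64(317.0), 22)]
t2 8 [(np.float64(201.5), 15)]
t2 24 [(np.float64(179.0), 89), (np.float64(210.5), 102), (np.float64(254.0), 33), (np.float64(281.5), 15), (np.float64(317.0), 23)]
t3 8 [(np.float64(192.5), 14)]
t3 24 [(np.float64(179.0), 90), (np.float64(210.5), 104), (np.float64(254.0), 33), (np.float64(281.5), 14), (np.float64(317.0), 23)]
```

View pics/t3c.png

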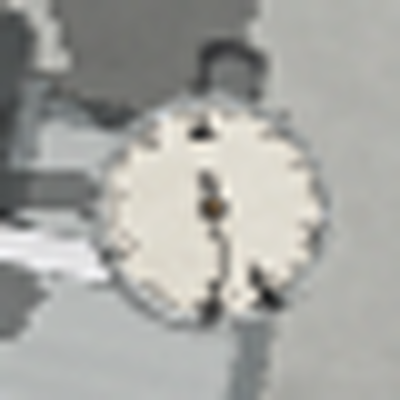

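The pointer runs from the hub at (212,205) down to about (222,275), between the markers at (210,305) and (267,295). It measures 192–196° against a middle of 194.8°, with a window of ±14°. I'll hold here.

Request:
{"op": "carry_out", "data": {"steps": [[[0, 0, 0], [0, 0, 0], -1], [[0, 0, 0], [0, 0, 0], -1], [[0, 0, 0], [0, 0, 0], -1], [[0, 0, 0], [0, 0, 0], -1], [[0, 0, 0], [0, 0, 0], -1], [[0, 0, 0], [0, 0, 0], -1], [[0, 0, 0], [0, 0, 0], -1], [[0, 0, 0], [0, 0, 0], -1], [[0, 0, 0], [0, 0, 0], -1], [[0, 0, 0], [0, 0, 0], -1]]}}

```text
time: 10.2
ee_pos: [458.9, -36.1, 114.4]
tcp_rot: [0.0, 0.991, 0.137, 0.0]
contact_force: [-3.7, -0.3, 11.3]
finger_gap: -0.2
grasp_force: 5.2
```

Request:
{"op": "carry_out", "data": {"steps": [[[0, 0, 0], [0, 0, 0], -1], [[0, 0, 0], [0, 0, 0], -1], [[0, 0, 0], [0, 0, 0], -1], [[0, 0, 0], [0, 0, 0], -1], [[0, 0, 0], [0, 0, 0], -1], [[0, 0, 0], [0, 0, 0], -1], [[0, 0, 0], [0, 0, 0], -1], [[0, 0, 0], [0, 0, 0], -1], [[0, 0, 0], [0, 0, 0], -1], [[0, 0, 0], [0, 0, 0], -1]]}}

```text
time: 11.03
ee_pos: [458.9, -36.1, 114.4]
tcp_rot: [0.0, 0.991, 0.137, 0.0]
contact_force: [-2.9, 0.5, 10.4]
finger_gap: -0.1
grasp_force: 5.2
```

Request:
{"op": "carry_out", "data": {"steps": [[[0, 0, 0], [0, 0, 0], -1], [[0, 0, 0], [0, 0, 0], -1], [[0, 0, 0], [0, 0, 0], -1], [[0, 0, 0], [0, 0, 0], -1], [[0, 0, 0], [0, 0, 0], -1], [[0, 0, 0], [0, 0, 0], -1], [[0, 0, 0], [0, 0, 0], -1], [[0, 0, 0], [0, 0, 0], -1], [[0, 0, 0], [0, 0, 0], -1], [[0, 0, 0], [0, 0, 0], -1]]}}

```text
time: 11.87
ee_pos: [458.9, -36.1, 114.4]
tcp_rot: [0.0, 0.991, 0.137, 0.0]
contact_force: [-3.3, 0.7, 9.9]
finger_gap: -0.1
grasp_force: 5.2
```

Request:
{"op": "carry_out", "data": {"steps": [[[0, 0, 0], [0, 0, 0], -1], [[0, 0, 0], [0, 0, 0], -1], [[0, 0, 0], [0, 0, 0], -1], [[0, 0, 0], [0, 0, 0], -1], [[0, 0, 0], [0, 0, 0], -1], [[0, 0, 0], [0, 0, 0], -1], [[0, 0, 0], [0, 0, 0], -1], [[0, 0, 0], [0, 0, 0], -1], [[0, 0, 0], [0, 0, 0], -1], [[0, 0, 0], [0, 0, 0], -1]]}}

```text
time: 12.7
ee_pos: [458.9, -36.1, 114.4]
tcp_rot: [0.0, 0.991, 0.137, 0.0]
contact_force: [-3.5, -0.5, 10.5]
finger_gap: 0.1
grasp_force: 5.2
```

```bash
python3 - <<'E'
from h import *
w=shot("top","t4"); s=state(); print(s["time"],s["ee_pos"],s["contact_force"])
C=onz(w,303.9,151.2,147); a,r,U=unwrap(w,C); p=np.clip(170-U[(r>=8)&(r<=14)].astype(float),0,None).mean(0); p=cv2.GaussianBlur(p[None],(15,1),0)[0]; k=300+p[300:660].argmax(); print(k/2)
d=cv2.absdiff(np.load("top0.npz")["image"],w["image"]).max(2)
for n,(x,y) in dict(timer=(156,208),caliper=(188,237),hex=(357,220)).items(): print(n,(d[y-14:y+14,x-14:x+14]>50).sum())
from rig import finish_job
if 182<k/2<207 and s["contact_force"][2]>4: print(finish_job())
E
```

```text
12.75 [458.93577965 -36.05645461 114.38304166] [-3.58258015  0.5218016   9.00115707]
192.5
timer 182
caliper 92
hex 0
the job is handed in; nothing more can be done
None
```

The job is handed in: the bezel was zeroed to within about 0.6 mm, and the lever was held at about 10 N for over 3 s with the pointer between the markers (192.5° against a middle of 194.8°), still pressing at the end. The hex set is unchanged in the top view; pixels did change round the timer and caliper, perhaps only from the arm's moved shadow (not checked), but nothing touched them.

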